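# Put the drained chopping boards away in order of size

### The job

The four chopping boards have drained: move them from the white draining tray to the bamboo rack, one to a slot, in order of size from the largest at the back by the wall to the smallest at the front. Stand each board upright on its long edge, right down on the slat and about centred along its slot, lowering it in rather than dropping it. Leave the espresso cup and the washing-up bottle where they are.

Things in the scene. Friction and masses are not known exactly. Their poses are not given: they have to be found in the camera images.
- board_red: red chopping board, the largest: stiff plastic plate, 250 mm long, 160 mm high, 12 mm thick, about 450 g; hand hole 18 x 60 mm, 16 mm from one short end. Starts upright on a long edge between wire hoops of the white draining tray (places like the slots, 58 mm apart, lower edge at 22 mm). Origin: middle of its lower edge; x across its thickness, y along it, z up (top edge at 160 mm). Either way round is good.
- board_blue: blue chopping board, the second largest: stiff plastic plate, 225 mm long, 145 mm high, 12 mm thick, about 370 g; hand hole 18 x 60 mm, 16 mm from one short end. Starts upright on a long edge between wire hoops of the white draining tray (places like the slots, 58 mm apart, lower edge at 22 mm). Origin: middle of its lower edge; x across its thickness, y along it, z up (top edge at 145 mm). Either way round is good.
- board_yellow: yellow chopping board, the third largest: stiff plastic plate, 200 mm long, 130 mm high, 12 mm thick, about 290 g; hand hole 18 x 60 mm, 16 mm from one short end. Starts upright on a long edge between wire hoops of the white draining tray (places like the slots, 58 mm apart, lower edge at 22 mm). Origin: middle of its lower edge; x across its thickness, y along it, z up (top edge at 130 mm). Either way round is good.
- board_green: green chopping board, the smallest: stiff plastic plate, 175 mm long, 115 mm high, 12 mm thick, about 230 g; hand hole 18 x 60 mm, 16 mm from one short end. Starts upright on a long edge between wire hoops of the white draining tray (places like the slots, 58 mm apart, lower edge at 22 mm). Origin: middle of its lower edge; x across its thickness, y along it, z up (top edge at 115 mm). Either way round is good.
- slot_1: slot of the fixed bamboo rack, the rearmost one, nearest the wall, for the largest board: slat with two wire hoops 105 mm long, open at both ends; gap 18 mm up to 50 mm above the slat, flared to 34 mm at the hoop tops, 73 mm up. Origin: middle of the slat's upper face, where the board's edge rests (24 mm over the worktop); x across the slot to the back, y along it, z up. Slots 58 mm apart.
- slot_2: slot of the fixed bamboo rack, the second from the back, for the second largest board: slat with two wire hoops 105 mm long, open at both ends; gap 18 mm up to 50 mm above the slat, flared to 34 mm at the hoop tops, 73 mm up. Origin: middle of the slat's upper face, where the board's edge rests (24 mm over the worktop); x across the slot to the back, y along it, z up. Slots 58 mm apart.
- slot_3: slot of the fixed bamboo rack, the third from the back, for the third largest board: slat with two wire hoops 105 mm long, open at both ends; gap 18 mm up to 50 mm above the slat, flared to 34 mm at the hoop tops, 73 mm up. Origin: middle of the slat's upper face, where the board's edge rests (24 mm over the worktop); x across the slot to the back, y along it, z up. Slots 58 mm apart.
- slot_4: slot of the fixed bamboo rack, the front one, nearest the robot, for the smallest board: slat with two wire hoops 105 mm long, open at both ends; gap 18 mm up to 50 mm above the slat, flared to 34 mm at the hoop tops, 73 mm up. Origin: middle of the slat's upper face, where the board's edge rests (24 mm over the worktop); x across the slot to the back, y along it, z up. Slots 58 mm apart.
- cup: bystander, to be left alone: white espresso cup, terracotta inside, 62 mm across, 51 mm high, in front of the racks near the robot. Origin: on its underside, between cup and handle.
- soap: bystander, to be left alone: the green washing-up liquid bottle, 51 x 86 mm and 235 mm high, behind the racks. Origin: middle of its underside.

How it is judged:
By the outcome, as a careful person would: the job done as asked, in the order asked, and still so for the second after the job is handed in, with the robot touching nothing.
It also fails if it takes over 120 s, if anything falls off the work surface, if the arm or the gripper's body presses on something with over 40 N, if the wrist force passes 120 N, or if a joint passes its speed limit or range.

### The arm

A 7-joint arm with a two-finger parallel gripper is mounted at the origin on a cart in front of the work surface, level with it; the furniture and walls round the work are solid. World frame = base frame: x ahead of the robot, y to its left, z up, the work surface at z = 0. Lengths are in m, angles in rad, forces in N, time in s.
With the tool pointing down it reaches from about 0.4 to 0.875 m from the base axis. Payload 19.3 kg.
Tool frame: the origin (TCP) lies at the very end of the fingers, on their centre line; the grasp point (between the pads) lies 19 mm behind it; z points along the fingers, y is the line along which they close (so a half turn about z gives the same grasp; the last joint's range is limited). The gripper opens to 85 mm and grips with 20 to 120 N. Pads are 22 mm wide; open, the fingers measure 114 mm over their backs; the gripper's body (76 mm by 85 mm) begins 54 mm behind the grasp point. The pads swing forward as they close: fully open they stand 13 mm farther back than shut.
Start: joints at [-1.283, 0.521, -0.036, 1.599, 0.021, 1.021, -0.113], TCP at [0.219, 0.585, 0.208] pointing down, gripper open.
Joint ranges: [-2.91, 2.91], [-0.3, 2.13], [-1.5, 1.42], [0.17, 2.43], [-1.26, 4.41], [0.16, 1.93], [-2.52, 2.52]. Speed limits (rad/s): [1.89, 1.89, 2.39, 2.39, 3.01, 3.01, 3.01].

### API

Orientations are given as [roll, pitch, yaw] about the fixed x, y, z axes, in that order (R = Rz(yaw) Ry(pitch) Rx(roll)).
In Python, from workcell import bot gives the robot as it stands.
- The arm moves only by the tool servo_tool, never from a script. Its argument "plan" is a list of rows, each a list of 7 numbers: the finger opening in cm, from 0 to 8.54, then the shift along the tool's x, y, z in cm, then the turn, a rotation vector about the tool's x, y, z in degrees. In form: [[fingers, x, y, z, wx, wy, wz], ...]. A call has 1 to 10 rows; each row is the pose to reach, as a shift and turn from the pose commanded when the call began, along the tool's axes at that moment; what a row does not reach only later rows make up. A row lasts 1/10 s, in which the tool goes at most 50 mm and 8.59 degrees, less where a joint would pass 70% of its speed; a pose out of reach is approached as far as the arm can. A call with a gripper value outside its range is refused whole. The fingers move at their own pace and stop on an object; "force" is the grip in N (left out, the last holds). Time passes only in rows, so rows that repeat a pose let the fingers close. It gives the time, the measured TCP pose, the force, the opening and the grip force at its end, in the units of the state.
- bot.observe(): the state, without advancing time (a new reading comes with each control period).
- bot.grab_frame(name): name is "scene" or "top"; returns a dict with "frame" (420x560x3 uint8, blue, green, red), "mtx" (3x3 intrinsics, pixels), "R" (3x3) and "t" (3): a world point X has camera coordinates R X + t. Camera axes: x right, y down, z forward; pixel columns grow to the right and rows downward; lengths in m; the calibration is good to about 2 mm. A picture is of the moment at which its call begins. There is no depth.
- bot.job_done(): hands the job in; it is judged then, once.
The state is a dict: "clock": time; "qpos": joint angles; "qd": joint speeds; "joint_efforts": joint torques, N m; "position": TCP position; "tool_rot": TCP orientation; "force": force on the tool from outside, world axes, zero at the start; "moment": the same for the moment, N m; "grip_width": finger opening in m; "finger_force": force on a finger pad.
Only numpy, scipy, OpenCV 4.12 (cv2) and the standard library are available. Lean on these libraries where they do the work, as an engineer would, in place of code of your own. Each camera call takes 0.05 s, during which the arm holds its last target. There are 200 camera calls.

## Working session

There is one attempt and no reset: what is moved stays moved. The work goes in short steps, Python scripts to look and compute and a tool call to move; the robot and the scene stay as the last step left them, time stands still between calls to the robot, and variables do not carry over. Pictures are saved under pics/ and viewed, at most 14 in all, crops included, and the job is handed in when it is done.

Besides the shell and the picture viewer there is one more tool, called after "Call:" as name([rows], argument=value, ...), one row to a line, values as JSON. servo_tool: Moves the arm, as the interface text tells. Its arguments: {"type":"object","properties":{"plan":{"type":"array","items":{"type":"array","items":{"type":"number"}}},"force":{"type":"number"}},"required":["plan"]}

```bash
mkdir -p pics; ls; python3 - <<'E'
from workcell import bot
import cv2
s=bot.observe();print({k:s[k] for k in('clock','position','tool_rot','grip_width')})
for n in('scene','top'):
    f=bot.grab_frame(n);cv2.imwrite(f'pics/{n}0.png',f['frame']);print(f['mtx'],f['R'],f['t'])
E
```

```text
pics
{'clock': 0.0, 'position': array([0.2187715 , 0.58509571, 0.20764337]), 'tool_rot': array([-3.14051840e+00,  6.67978180e-05,  2.78384173e+00]), 'grip_width': 0.08532884789708901}
[[517.40769436   0.         277.67477812]
 [  0.         517.40769436 204.36885411]
 [  0.           0.           1.        ]] [[ 0.8158396   0.5782468   0.00603155]
 [ 0.47733602 -0.66750517 -0.57147805]
 [-0.32642927  0.4691135  -0.82059518]] [-0.43941538 -0.24539159  1.49834501]
[[441.15004869   0.         289.60508962]
 [  0.         441.15004869 214.97520965]
 [  0.           0.           1.        ]] [[-0.00485162 -0.99994126  0.00969229]
 [-0.99080573  0.00349636 -0.13524711]
 [ 0.13520528 -0.01025934 -0.99076449]] [-0.01194887  0.56158355  0.9161018 ]
```

View pics/scene0.png

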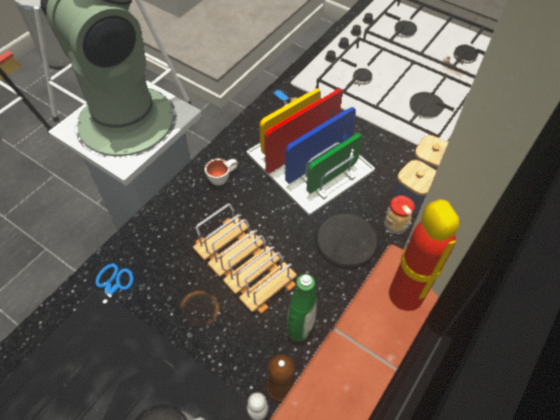

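View pics/top0.png

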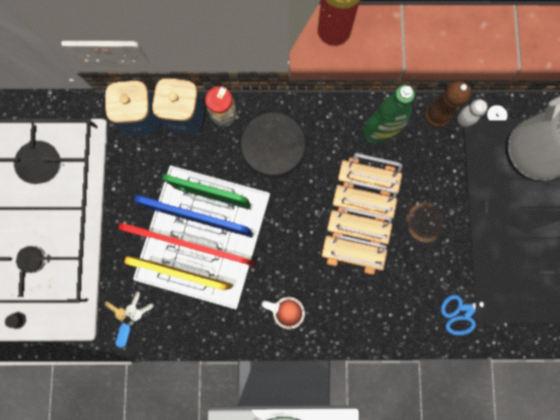

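```bash
cat > h.py <<'E'
import numpy as np, cv2
from scipy.optimize import minimize
B={'red':(.25,.16),'blue':(.225,.145),'yellow':(.2,.13),'green':(.175,.115)}
def proj(f,X): 
    c=np.atleast_2d(X)@f['R'].T+f['t']; p=c@f['mtx'].T; return p[:,:2]/p[:,2:]
def plane(f,uv,z):
    uv=np.atleast_2d(uv); d=np.c_[uv,np.ones(len(uv))]@np.linalg.inv(f['mtx']).T@f['R']
    C=-f['R'].T@f['t']; return C+d*((z-C[2])/d[:,2])[:,None]
def mask(f,c):
    h=cv2.cvtColor(f['frame'],cv2.COLOR_BGR2HSV); H,S,V=cv2.split(h)
    r={'red':(H<6)|(H>172),'blue':(H>105)&(H<130),'yellow':(H>19)&(H<33),'green':(H>48)&(H<85)}[c]
    m=(r&(S>130)&(V>60)).astype(np.uint8)
    return m
def corners(c,p,z0):
    L,h=B[c]; x,y,yaw,t=p   # x,y: lower edge middle; t: lean of top toward +n
    n=np.array([np.cos(yaw),np.sin(yaw),0]);l=np.array([-np.sin(yaw),np.cos(yaw),0])
    up=np.array([0,0,np.cos(t)])+n*np.sin(t); nn=n*np.cos(t)-np.array([0,0,np.sin(t)])
    return np.array([[x,y,z0]+a*.006*nn+b*L/2*l+k*h*up for a in(-1,1) for b in(-1,1) for k in(0,1)])
def hull(f,X,S=4): return cv2.convexHull(((proj(f,X)+.5)*S).astype(np.float32)).round().astype(np.int32)
E
python3 - <<'E'
from h import *
from workcell import bot
import pickle
F={n:bot.grab_frame(n) for n in('top','scene')}
pickle.dump(F,open('F.pkl','wb'))
for n in F: print(n,-F[n]['R'].T@F[n]['t'])
t=F['top']
for c in B:
    m=mask(t,c); k,lab,st,ce=cv2.connectedComponentsWithStats(m)
    o=[i for i in range(1,k) if 100<ce[i][0]<280 and 150<ce[i][1]<310 and st[i][4]>40]
    pts=np.argwhere(np.isin(lab,o))[:,::-1].astype(float)
    print(c,[(st[i][4],ce[i].round()) for i in o],cv2.minAreaRect(plane(t,pts,.022+B[c][1])[:,:2].astype(np.float32)))
im=cv2.resize(t['frame'][140:285,310:420],None,fx=4,fy=4,interpolation=cv2.INTER_CUBIC)
cv2.imwrite('pics/rack.png',im)
print(plane(t,[[378,132],[405,92],[289,312]],0.0))
E
```

```text
top [ 0.43250043 -0.00451306  0.9837095 ]
scene [ 0.96473038 -0.61260349  1.09194915]
red [(np.int32(782), array([178., 242.]))] ((0.4901658892631531, 0.17610123753547668), (0.25583615899086, 0.016152704134583473), 74.60588836669922)
blue [(np.int32(914), array([189., 214.]))] ((0.5429696440696716, 0.16883710026741028), (0.22805848717689514, 0.019651466980576515), 72.63703155517578)
yellow [(np.int32(760), array([174., 272.]))] ((0.4386569559574127, 0.19740062952041626), (0.2045624703168869, 0.018365513533353806), 75.56066131591797)
green [(np.int32(650), array([206., 190.]))] ((0.5964717864990234, 0.15174095332622528), (0.17428775131702423, 0.0186629518866539), 73.24331665039062)
[[ 7.59856507e-01 -2.20249629e-01  0.00000000e+00]
 [ 8.56951445e-01 -2.86832155e-01  1.11022302e-16]
 [ 3.52781845e-01 -1.23390177e-02  0.00000000e+00]]
```

View pics/rack.png

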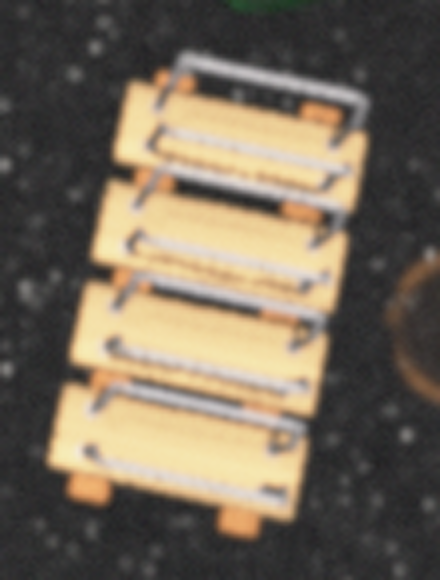

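```bash
python3 - <<'E'
from h import *
import pickle
F=pickle.load(open('F.pkl','rb'));t=F['top']
def w(p,z): return plane(t,(np.array(p,float)+.5)/4-.5+[310,140],z)[:,:2]
sl=[[(128,82),(368,132),(352,212),(115,162)],[(108,182),(348,235),(338,312),(93,262)],[(86,282),(328,335),(316,416),(70,362)],[(65,382),(306,435),(294,520),(48,468)]]
ho=[[(185,60),(365,102),(345,178),(158,135)],[(162,168),(344,215),(325,280),(135,238)],[(138,278),(322,322),(305,385),(113,345)],[(112,388),(303,428),(285,497),(90,452)]]
for s,h in zip(sl,ho):
    for q,z in((s,.024),(h,.097)):
        W=w(q,z); d=W[0]+W[3]-W[1]-W[2]; e=(W[0]+W[1]-W[2]-W[3])/2
        print(z,W.mean(0).round(4),'yaw',np.degrees(np.arctan2(-d[0],d[1])).round(1),np.linalg.norm(d/2).round(4),np.linalg.norm(e).round(4),end=' ')
    print()
# joint board fit
T={n:{c:cv2.resize(mask(F[n],c),None,fx=4,fy=4,interpolation=cv2.INTER_LINEAR) for c in B} for n in F}
P={}
for c,(x,y,a) in dict(red=(.490,.176,74.6),blue=(.543,.169,72.6),yellow=(.4387,.1974,75.6),green=(.5965,.1517,73.2)).items():
    P[c]=np.array([x,y,np.radians(a-90),0.])
names=list(B)
tgt={}
for n in F:
    L=np.zeros(T[n]['red'].shape,np.uint8)
    for i,c in enumerate(names): L[T[n][c]>0]=i+1
    roi=np.zeros_like(L)
    for c in names: cv2.fillConvexPoly(roi,hull(F[n],corners(c,P[c],.022)),1)
    tgt[n]=(L,cv2.dilate(roi,np.ones((41,41),np.uint8)))
cam={n:-F[n]['R'].T@F[n]['t'] for n in F}
def cost(Q):
    s=0
    for n in F:
        im=np.zeros_like(tgt[n][0])
        for c in sorted(names,key=lambda c:-np.linalg.norm(cam[n][:2]-Q[c][:2])):
            cv2.fillConvexPoly(im,hull(F[n],corners(c,Q[c],.022)),names.index(c)+1)
        s+=np.count_nonzero((im!=tgt[n][0])&(tgt[n][1]>0))
    return s
print(cost(P))
sc=np.array([.003,.003,.02,.03])
for it in range(3):
    for c in names:
        f=lambda v:cost({**P,c:P[c]+v*sc})
        r=minimize(f,np.zeros(4),method='Nelder-Mead',options=dict(initial_simplex=np.vstack([np.zeros(4),np.eye(4)]),maxiter=120))
        P[c]=P[c]+r.x*sc
    print(cost(P))
for c in names:
    x,y,a,l=P[c];h=B[c][1]; print(c,x.round(4),y.round(4),'yaw',np.degrees(a).round(1),'lean',np.degrees(l).round(1),'top',(x+h*np.sin(l)*np.cos(a)).round(4),(y+h*np.sin(l)*np.sin(a)).round(4))
for i,n in enumerate(F): 
    o=cv2.resize(F[n]['frame'],None,fx=4,fy=4)
    for c in names: cv2.polylines(o,[hull(F[n],corners(c,P[c],.022))],True,(255,255,255),1)
    y,x=np.where(tgt[n][1]); o=o[y.min():y.max(),x.min():x.max()]
    cv2.imwrite(f'pics/fit_{n}.png',cv2.resize(o,None,fx=.75,fy=.75)); print(o.shape)
E
```

```text
0.024 [ 0.6497 -0.1934] yaw -12.3 0.1353 0.0464 0.097 [ 0.648  -0.1911] yaw -13.5 0.0968 0.042 
0.024 [ 0.5929 -0.1812] yaw -12.4 0.1365 0.0447 0.097 [ 0.5923 -0.1782] yaw -13.9 0.0974 0.0373 
0.024 [ 0.5368 -0.1677] yaw -12.7 0.1364 0.0452 0.097 [ 0.5371 -0.1654] yaw -12.9 0.0973 0.0351 
0.024 [ 0.4809 -0.1544] yaw -12.4 0.135 0.0472 0.097 [ 0.4821 -0.1528] yaw -12.7 0.099 0.0351 
98580
79447
78763
78756
red 0.492 0.1803 yaw -15.8 lean -0.5 top 0.4908 0.1806
blue 0.5536 0.1706 yaw -16.0 lean -3.1 top 0.5461 0.1727
yellow 0.4334 0.2036 yaw -15.6 lean 2.8 top 0.4396 0.2019
green 0.6087 0.1479 yaw -15.6 lean -5.0 top 0.5991 0.1506
(494, 598, 3)
(471, 449, 3)
```

View pics/fit_top.png

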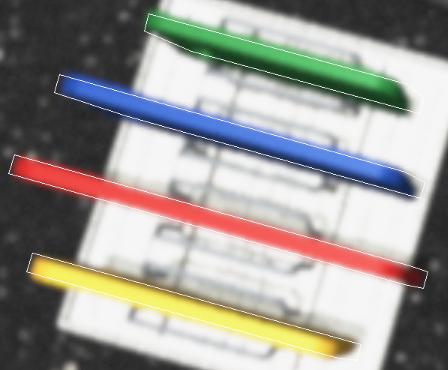

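```bash
cat > go.py <<'E'
# python3 go.py x y z yawdeg [x y z yaw ...] : shifts (cm, deg) in the present tool axes
import sys, numpy as np
from scipy.spatial.transform import Rotation as R
from workcell import bot
s=bot.observe(); r=R.from_euler('xyz',s['tool_rot']); p=s['position']
print(round(s['clock'],2),p.round(4),np.degrees(s['tool_rot']).round(1),s['force'].round(1),round(s['grip_width'],4),s['qpos'].round(2))
a=np.array(sys.argv[1:],float).reshape(-1,4)
for x,y,z,w in a:
    q=R.from_euler('xyz',[180,0,w],degrees=True)
    print((r.inv().apply([x,y,z]-p)*100).round(2),(r.inv()*q).as_rotvec(degrees=True).round(1))
E
python3 go.py .4908 .1806 .25 74.4
```

```text
0.2 [0.2188 0.5852 0.2079] [-180.     0.   159.5] [ 0.4 -0.8 -0.4] 0.0854 [-1.28  0.52 -0.04  1.6   0.02  1.02 -0.11]
[-39.64 -28.38  -4.19] [-0.   0.  85.1]
```

Call:
servo_tool([
  [4,0,0,-4.2,0,0,0],
  [4,-39.6,-28.4,-4.2,0,0,85.1],
  [4,-39.6,-28.4,-4.2,0,0,85.1],
  [4,-39.6,-28.4,-4.2,0,0,85.1],
  [4,-39.6,-28.4,-4.2,0,0,85.1],
  [4,-39.6,-28.4,-4.2,0,0,85.1],
  [4,-39.6,-28.4,-4.2,0,0,85.1],
  [4,-39.6,-28.4,-4.2,0,0,85.1],
  [4,-39.6,-28.4,-4.2,0,0,85.1],
  [4,-39.6,-28.4,-4.2,0,0,85.1],
], force=60)

```text
clock: 1.2
position: [0.4703, 0.2099, 0.2504]
tool_rot: [3.141, -0.0, 1.428]
force: [0.1, 1.4, -0.1]
grip_width: 0.04
finger_force: 0.0
```

```bash
python3 go.py .4908 .1806 .25 74.4
```

```text
1.2 [0.4703 0.2099 0.2504] [180.   -0.   81.8] [ 0.1  1.4 -0.1] 0.04 [-0.84  0.32  0.39  1.85 -0.14  1.   -0.53]
[-2.61  2.45  0.04] [ 0.  -0.   7.4]
```

Call:
servo_tool([
  [4,0,0,0,0,0,0],
  [4,0,0,0,0,0,0],
])

```text
clock: 1.4
position: [0.4699, 0.2108, 0.2501]
tool_rot: [-3.141, 0.0, 1.432]
force: [-0.3, 0.7, 0.9]
grip_width: 0.0397
finger_force: 0.0
```

```bash
python3 go.py .4908 .1806 .25 74.4;python3 - <<'E'
from workcell import bot
import cv2
f=bot.grab_frame('top')['frame'];cv2.imwrite('pics/a.png',cv2.resize(f[130:330,80:300],None,fx=3,fy=3))
E
```

```text
1.4 [0.4699 0.2108 0.2501] [-180.    0.   82.] [-0.3  0.7  0.9] 0.0397 [-0.84  0.32  0.39  1.85 -0.14  1.   -0.53]
[-2.7   2.49  0.01] [-0.   0.   7.6]
```

Call:
servo_tool([
  [4,-2.7,2.5,0,0,0,7.6],
  [4,-2.7,2.5,0,0,0,7.6],
  [4,-2.7,2.5,4,0,0,7.6],
  [4,-2.7,2.5,7,0,0,7.6],
  [4,-2.7,2.5,9,0,0,7.6],
  [4,-2.7,2.5,10.3,0,0,7.6],
  [4,-2.7,2.5,10.3,0,0,7.6],
  [0.5,-2.7,2.5,10.3,0,0,7.6],
  [0.5,-2.7,2.5,10.3,0,0,7.6],
  [0.5,-2.7,2.5,10.3,0,0,7.6],
])

```text
clock: 2.45
position: [0.4913, 0.1819, 0.1484]
tool_rot: [3.14, -0.002, 1.301]
force: [0.6, 0.9, 6.6]
grip_width: 0.0101
finger_force: 59.5
```

Call:
servo_tool([
  [0.5,0,0,0,0,0,0],
  [0.5,0,0,0,0,0,0],
  [0.5,0,0,0,0,0,0],
  [0.5,0,0,0,0,0,0],
])

```text
clock: 2.85
position: [0.4914, 0.182, 0.1484]
tool_rot: [3.14, -0.002, 1.301]
force: [0.1, -0.5, 6.6]
grip_width: 0.0098
finger_force: 59.6
```

```bash
python3 go.py .4908 .1806 .40 74.4 .63 -.19 .40 77.2
```

```text
2.85 [0.4914 0.182  0.1484] [ 1.799e+02 -1.000e-01  7.450e+01] [ 0.1 -0.5  6.6] 0.0098 [-0.75  0.47  0.38  1.94 -0.24  0.77 -0.5 ]
[-1.000e-01  2.000e-02 -2.516e+01] [ 0.1 -0.1  0.1]
[-32.11  23.31 -25.18] [ 0.1 -0.1 -2.7]
```

Call:
servo_tool([
  [0.5,0,0,-2,0,0,0],
  [0.5,0,0,-5,0,0,0],
  [0.5,0,0,-9,0,0,0],
  [0.5,0,0,-13,0,0,0],
  [0.5,0,0,-17,0,0,0],
  [0.5,0,0,-20,0,0,0],
  [0.5,-3,2,-20,0,0,0],
  [0.5,-6,5,-20,0,0,0],
  [0.5,-9,8,-20,0,0,-1],
  [0.5,-13,11,-20,0,0,-2.7],
])

```text
clock: 3.85
position: [0.5625, 0.0267, 0.3476]
tool_rot: [3.141, -0.001, 1.351]
force: [0.7, 0.3, -4.4]
grip_width: 0.0104
finger_force: 59.5
```

```bash
python3 go.py .6498 -.1923 .35 77.2
```

```text
3.85 [0.5625 0.0267 0.3476] [ 1.80e+02 -1.00e-01  7.74e+01] [ 0.7  0.3 -4.4] 0.0104 [-0.54  0.33  0.52  1.59 -0.17  1.26 -0.2 ]
[-19.47  13.28  -0.25] [ 0.  -0.1  0.2]
```

Call:
servo_tool([
  [0.5,-4,2.5,0,0,0,0],
  [0.5,-8,5,0,0,0,0],
  [0.5,-12,8,0,0,0,0],
  [0.5,-16,11,0,0,0,0],
  [0.5,-19,13,0,0,0,0],
  [0.5,-19.5,13.3,0,0,0,0.2],
  [0.5,-19.5,13.3,0,0,0,0.2],
  [0.5,-19.5,13.3,4,0,0,0.2],
  [0.5,-19.5,13.3,8,0,0,0.2],
  [0.5,-19.5,13.3,10,0,0,0.2],
])

```text
clock: 4.85
position: [0.6475, -0.1899, 0.2444]
tool_rot: [-3.138, -0.001, 1.347]
force: [0.9, 0.8, -4.5]
grip_width: 0.0099
finger_force: 59.5
```

```bash
python3 go.py .6498 -.1923 .15 77.2; cat > look.py <<'E'
import sys,cv2,numpy as np
from workcell import bot
t=bot.grab_frame('top')['frame'][100:300,290:450]; s=bot.grab_frame('scene')['frame'][130:330,150:350]
z=lambda a:cv2.resize(a,None,fx=2.2*1,fy=2.2,interpolation=cv2.INTER_CUBIC)
cv2.imwrite(sys.argv[1],np.hstack([z(t),z(s)]))
E
python3 look.py pics/r1.png
```

```text
4.85 [ 0.6475 -0.1899  0.2444] [-1.798e+02 -1.000e-01  7.720e+01] [ 0.9  0.8 -4.5] 0.0099 [-0.11  0.63  0.51  1.43 -0.32  1.17  0.23]
[-0.2   0.3   9.44] [-0.2 -0.1 -0. ]
```

View pics/r1.png

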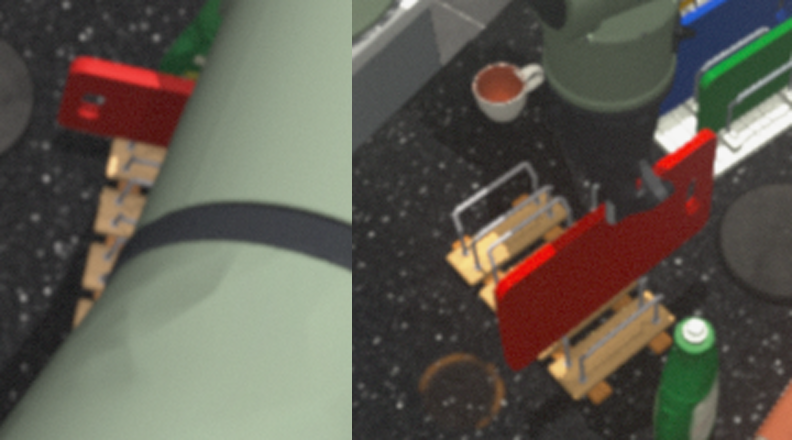

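Call:
servo_tool([
  [0.5,-0.2,0.3,0,0,0,0],
  [0.5,-0.2,0.3,2,0,0,0],
  [0.5,-0.2,0.3,3.5,0,0,0],
  [0.5,-0.2,0.3,4.5,0,0,0],
  [0.5,-0.2,0.3,5.5,0,0,0],
])

```text
clock: 5.45
position: [0.6515, -0.1952, 0.1922]
tool_rot: [3.141, -0.0, 1.345]
force: [0.5, -0.6, -5.0]
grip_width: 0.01
finger_force: 59.5
```

```bash
python3 go.py .6498 -.1923 .1504 77.2; python3 look.py pics/r2.png
```

```text
5.45 [ 0.6515 -0.1952  0.1922] [180.   -0.   77.1] [ 0.5 -0.6 -5. ] 0.01 [-0.09  0.68  0.49  1.47 -0.35  1.07  0.25]
[ 0.24 -0.23  4.18] [ 0.  -0.  -0.1]
```

View pics/r2.png

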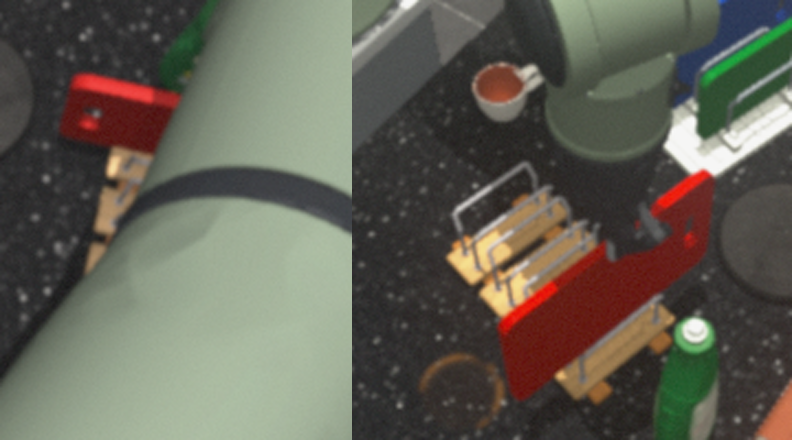

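Call:
servo_tool([
  [0.5,0.2,-0.2,0.5,0,0,0],
  [0.5,0.2,-0.2,1.5,0,0,0],
  [0.5,0.2,-0.2,2.5,0,0,0],
  [0.5,0.2,-0.2,3.3,0,0,0],
  [0.5,0.2,-0.2,3.8,0,0,0],
  [0.5,0.2,-0.2,4.0,0,0,0],
])

```text
clock: 6.15
position: [0.6495, -0.1928, 0.1515]
tool_rot: [-3.141, 0.0, 1.345]
force: [-0.4, -0.8, -4.3]
grip_width: 0.0101
finger_force: 59.5
```

```bash
python3 go.py .6498 -.1923 .1504 77.2
```

```text
6.15 [ 0.6495 -0.1928  0.1515] [-180.    0.   77.] [-0.4 -0.8 -4.3] 0.0101 [-0.08  0.72  0.47  1.52 -0.37  1.    0.26]
[0.06 0.02 0.11] [-0.   0.  -0.2]
```

Call:
servo_tool([
  [0.5,0,0,0.1,0,0,0],
  [0.5,0,0,0.2,0,0,0],
  [0.5,0,0,0.2,0,0,0],
])

```text
clock: 6.45
position: [0.6499, -0.193, 0.1506]
tool_rot: [3.141, 0.0, 1.345]
force: [0.1, -1.2, -1.7]
grip_width: 0.0102
finger_force: 59.8
```

Call:
servo_tool([
  [1.6,0,0,0,0,0,0],
  [2.5,0,0,0,0,0,0],
  [4,0,0,0,0,0,0],
  [4,0,0,0,0,0,0],
  [4,0,0,-2,0,0,0],
  [4,0,0,-5,0,0,0],
  [4,0,0,-9,0,0,0],
  [4,4,-1.5,-12,0,0,0],
  [4,8,-3,-12,0,0,0],
  [4,12,-5,-12,0,0,0],
])

```text
clock: 7.45
position: [0.628, -0.0633, 0.2712]
tool_rot: [3.14, -0.001, 1.344]
force: [1.4, 0.9, -0.5]
grip_width: 0.04
finger_force: 0.0
```

```bash
python3 go.py .5461 .1727 .25 74.4; python3 look.py pics/r3.png
```

```text
7.45 [ 0.628  -0.0633  0.2712] [179.9  -0.   77. ] [ 1.4  0.9 -0.5] 0.04 [-0.34  0.53  0.53  1.53 -0.28  1.16  0.02]
[ 21.16 -13.29   2.11] [ 0.1 -0.   2.6]
```

View pics/r3.png

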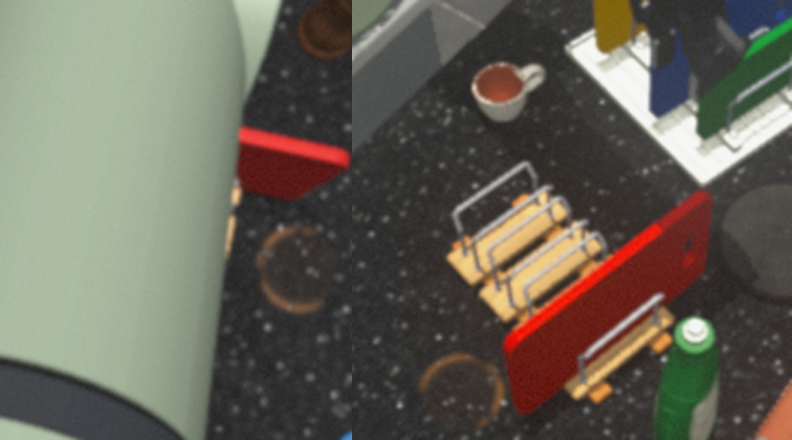

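Call:
servo_tool([
  [4,4,-2.5,0,0,0,0],
  [4,8,-5,0,0,0,0],
  [4,12,-7.5,0,0,0,0],
  [4,16,-10,0,0,0,2.6],
  [4,20,-12.5,0,0,0,2.6],
  [4,21.2,-13.3,1,0,0,2.6],
  [4,21.2,-13.3,3,0,0,2.6],
  [4,21.2,-13.3,3,0,0,2.6],
])

```text
clock: 8.35
position: [0.5447, 0.1717, 0.2384]
tool_rot: [-3.139, 0.002, 1.3]
force: [0.1, 0.5, -0.4]
grip_width: 0.0402
finger_force: 0.0
```

```bash
python3 go.py .5461 .1727 .132 74.4
```

```text
8.35 [0.5447 0.1717 0.2384] [-1.799e+02  1.000e-01  7.450e+01] [ 0.1  0.5 -0.4] 0.0402 [-0.78  0.45  0.52  1.73 -0.25  1.03 -0.44]
[ 0.16  0.13 10.64] [-0.1  0.1  0.1]
```

Call:
servo_tool([
  [4,0.1,0.1,3,0,0,0],
  [4,0.1,0.1,6,0,0,0],
  [4,0.1,0.1,9,0,0,0],
  [4,0.1,0.1,10.5,0,0,0],
  [4,0.1,0.1,10.5,0,0,0],
  [2,0.1,0.1,10.5,0,0,0],
  [0.5,0.1,0.1,10.5,0,0,0],
  [0.5,0.1,0.1,10.5,0,0,0],
  [0.5,0.1,0.1,10.5,0,0,0],
  [0.5,0.1,0.1,10.5,0,0,0],
])

```text
clock: 9.35
position: [0.5479, 0.1723, 0.1368]
tool_rot: [3.14, -0.001, 1.299]
force: [-0.2, -2.3, 5.8]
grip_width: 0.0097
finger_force: 58.9
```

```bash
python3 go.py .5933 -.1794 .33 77.2
```

```text
9.35 [0.5479 0.1723 0.1368] [ 1.799e+02 -1.000e-01  7.440e+01] [-0.2 -2.3  5.8] 0.0097 [-0.72  0.57  0.45  1.82 -0.33  0.82 -0.38]
[-32.63  13.85 -19.34] [ 0.1 -0.1 -2.8]
```

Call:
servo_tool([
  [0.5,0,0,-2,0,0,0],
  [0.5,0,0,-5,0,0,0],
  [0.5,0,0,-9,0,0,0],
  [0.5,0,0,-13,0,0,0],
  [0.5,0,0,-17,0,0,0],
  [0.5,0,0,-20,0,0,0],
  [0.5,-3,1,-20,0,0,0],
  [0.5,-7,3,-20,0,0,0],
  [0.5,-11,5,-20,0,0,-1],
  [0.5,-15,7,-20,0,0,-2.8],
])

```text
clock: 10.35
position: [0.5741, 0.0074, 0.3362]
tool_rot: [3.141, -0.001, 1.349]
force: [1.4, 1.2, -3.7]
grip_width: 0.0101
finger_force: 59.4
```

Call:
servo_tool([
  [0.5,-4,1.5,0,0,0,0],
  [0.5,-8,3,0,0,0,0],
  [0.5,-12,4.5,0,0,0,0],
  [0.5,-15,6,0,0,0,0],
  [0.5,-16.8,6.5,0,0,0,0],
  [0.5,-17,6.5,0,0,0,0],
  [0.5,-17,6.5,0,0,0,0],
])

```text
clock: 11.05
position: [0.5998, -0.1713, 0.3357]
tool_rot: [3.141, -0.0, 1.347]
force: [-0.4, 0.4, -3.8]
grip_width: 0.0098
finger_force: 59.4
```

```bash
python3 go.py .5933 -.1794 .1388 77.2;  python3 look.py pics/b1.png
```

```text
11.05 [ 0.5998 -0.1713  0.3357] [180.   -0.   77.2] [-0.4  0.4 -3.8] 0.0098 [-0.21  0.48  0.61  1.45 -0.28  1.3   0.2 ]
[-0.94 -0.46 19.69] [ 0. -0. -0.]
```

View pics/b1.png

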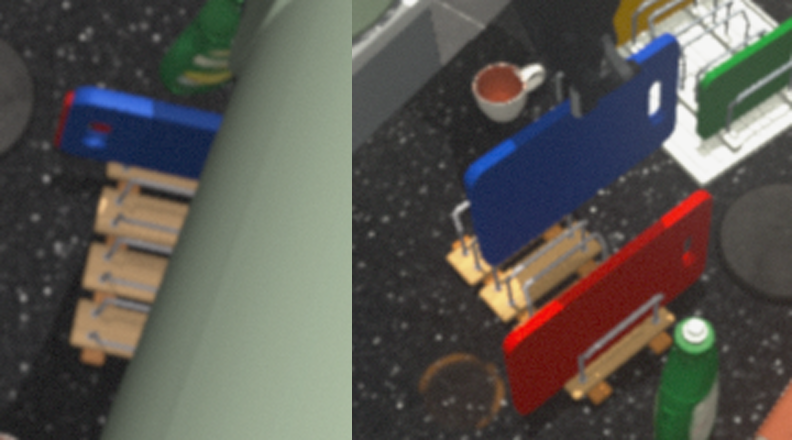

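Call:
servo_tool([
  [0.5,-0.9,-0.5,0,0,0,0],
  [0.5,-0.9,-0.5,4,0,0,0],
  [0.5,-0.9,-0.5,8,0,0,0],
  [0.5,-0.9,-0.5,11,0,0,0],
  [0.5,-0.9,-0.5,11,0,0,0],
  [0.5,-0.9,-0.5,11,0,0,0],
])

```text
clock: 11.75
position: [0.5933, -0.1789, 0.2263]
tool_rot: [3.141, 0.0, 1.348]
force: [0.9, -0.2, -3.2]
grip_width: 0.0099
finger_force: 59.4
```

```bash
python3 go.py .5933 -.1794 .1388 77.2
```

```text
11.75 [ 0.5933 -0.1789  0.2263] [180.    0.   77.3] [ 0.9 -0.2 -3.2] 0.0099 [-0.17  0.56  0.57  1.62 -0.33  1.07  0.26]
[-0.05  0.01  8.75] [0.  0.  0.1]
```

Call:
servo_tool([
  [0.5,0,0,2,0,0,0],
  [0.5,0,0,4,0,0,0],
  [0.5,0,0,5.5,0,0,0],
  [0.5,0,0,6.5,0,0,0],
  [0.5,0,0,7.5,0,0,0],
  [0.5,0,0,8,0,0,0],
  [0.5,0,0,8.4,0,0,0],
  [0.5,0,0,8.4,0,0,0],
])

```text
clock: 12.55
position: [0.5932, -0.1787, 0.1411]
tool_rot: [-3.141, 0.0, 1.348]
force: [-0.0, -0.4, -3.4]
grip_width: 0.0094
finger_force: 59.4
```

```bash
python3 go.py .5933 -.1794 .1388 77.2; python3 look.py pics/b2.png
```

```text
12.55 [ 0.5932 -0.1787  0.1411] [-180.     0.    77.2] [-0.  -0.4 -3.4] 0.0094 [-0.14  0.65  0.51  1.7  -0.39  0.9   0.31]
[-0.06  0.02  0.23] [-0.  0.  0.]
```

View pics/b2.png

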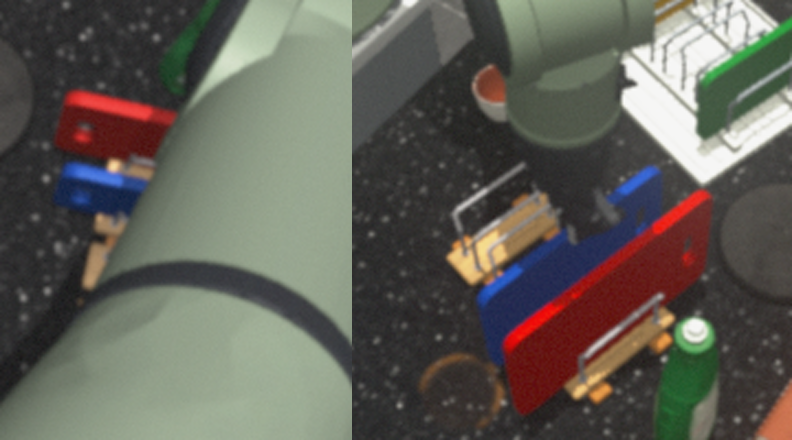

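Call:
servo_tool([
  [0.5,0,0,0.1,0,0,0],
  [0.5,0,0,0.2,0,0,0],
  [0.5,0,0,0.25,0,0,0],
])

```text
clock: 12.95
position: [0.5933, -0.1787, 0.1389]
tool_rot: [3.141, -0.0, 1.348]
force: [-0.3, 1.6, 4.8]
grip_width: 0.0101
finger_force: 60.4
```

Call:
servo_tool([
  [0.5,0,0,0.1,0,0,0],
  [0.5,0,0,0.1,0,0,0],
])

```text
clock: 13.15
position: [0.5942, -0.1788, 0.1388]
tool_rot: [3.139, -0.0, 1.348]
force: [-0.1, 1.6, 9.9]
grip_width: 0.0096
finger_force: 61.1
```

Contact on the slat; release.

Call:
servo_tool([
  [1.6,0,0,0,0,0,0],
  [2.5,0,0,0,0,0,0],
  [4,0,0,0,0,0,0],
  [4,0,0,0,0,0,0],
  [4,0,0,-2,0,0,0],
  [4,0,0,-5,0,0,0],
  [4,0,0,-9,0,0,0],
  [4,4,0,-12,0,0,0],
  [4,8,0,-12,0,0,0],
  [4,12,0,-12,0,0,0],
])

```text
clock: 14.15
position: [0.6202, -0.0603, 0.2588]
tool_rot: [3.14, -0.001, 1.348]
force: [0.9, -0.6, -0.5]
grip_width: 0.0396
finger_force: 0.0
```

```bash
python3 go.py .4396 .2019 .23 74.4
```

```text
14.15 [ 0.6202 -0.0603  0.2588] [179.9  -0.   77.2] [ 0.9 -0.6 -0.5] 0.0396 [-0.37  0.53  0.58  1.57 -0.31  1.13  0.05]
[ 21.58 -23.42   2.85] [ 0.1 -0.   2.8]
```

Call:
servo_tool([
  [4,3,-3.5,0,0,0,0],
  [4,6,-7,0,0,0,0],
  [4,9,-10,0,0,0,0],
  [4,12,-13,0,0,0,2.8],
  [4,15,-16.5,0,0,0,2.8],
  [4,18,-20,0,0,0,2.8],
  [4,21,-22.5,1,0,0,2.8],
  [4,21.6,-23.4,3,0,0,2.8],
  [4,21.6,-23.4,3,0,0,2.8],
  [4,21.6,-23.4,3,0,0,2.8],
])

```text
clock: 15.15
position: [0.4396, 0.1999, 0.2281]
tool_rot: [3.141, 0.0, 1.299]
force: [0.2, -0.3, -0.3]
grip_width: 0.04
finger_force: 0.0
```

```bash
python3 go.py .4396 .2019 .117 74.4; python3 - <<'E'
from h import *
from workcell import bot
f=bot.grab_frame('top');s=bot.grab_frame('scene')
cv2.imwrite('pics/y0.png',np.hstack([cv2.resize(q,None,fx=2,fy=2) for q in(f['frame'][130:330,100:280],s['frame'][80:280,200:390])]))
E
```

```text
15.15 [0.4396 0.1999 0.2281] [180.    0.   74.4] [ 0.2 -0.3 -0.3] 0.04 [-1.    0.31  0.56  1.96 -0.2   0.93 -0.61]
[ 0.19 -0.06 11.11] [0. 0. 0.]
```

View pics/y0.png

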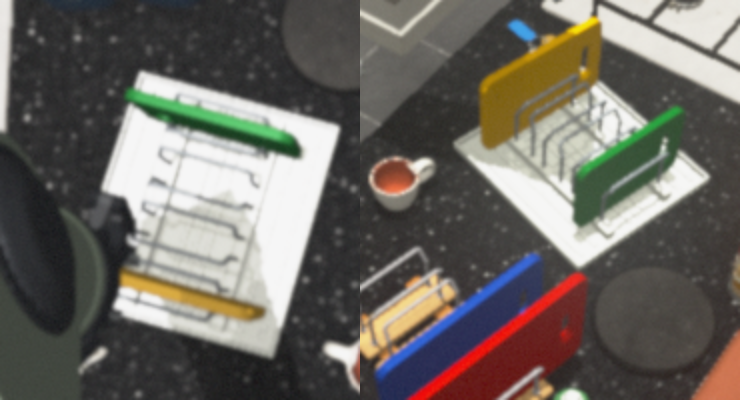

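```bash
python3 - <<'E'
from h import *
import pickle
F=pickle.load(open('F.pkl','rb'))
print((proj(F['top'],[[.4396,.2,.228],[.4396,.2,.32],[.4396,.2019,.152],[.49,.2,.32]])-[100,130])*2)
print(proj(F['scene'],[[.4396,.2,.228],[.4396,.2019,.152]]))
E
python3 - <<'E'
from workcell import bot
import cv2
cv2.imwrite('pics/y1.png',bot.grab_frame('top')['frame'])
E
```

```text
[[129.17516636 283.11676906]
 [ 95.65499025 282.10666397]
 [149.22218701 283.7922395 ]
 [ 98.24298365 214.52588944]]
[[292.54287499  81.59569143]
 [292.08302493 103.92475727]]
```

View pics/y1.png

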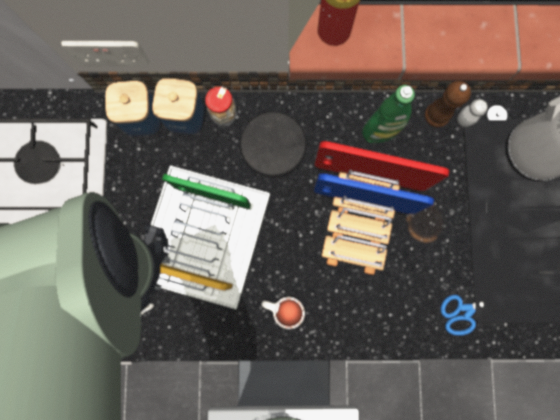

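Call:
servo_tool([
  [4,0.2,-0.1,3,0,0,0],
  [4,0.2,-0.1,6,0,0,0],
  [4,0.2,-0.1,9,0,0,0],
  [4,0.2,-0.1,11.1,0,0,0],
  [4,0.2,-0.1,11.1,0,0,0],
  [2,0.2,-0.1,11.1,0,0,0],
  [0.5,0.2,-0.1,11.1,0,0,0],
  [0.5,0.2,-0.1,11.1,0,0,0],
  [0.5,0.2,-0.1,11.1,0,0,0],
  [0.5,0.2,-0.1,11.1,0,0,0],
])

```text
clock: 16.3
position: [0.4394, 0.203, 0.1182]
tool_rot: [3.14, -0.002, 1.299]
force: [-1.4, -1.9, 6.9]
grip_width: 0.0102
finger_force: 59.4
```

```bash
python3 go.py .5367 -.1666 .32 77.2
```

```text
16.3 [0.4394 0.203  0.1182] [ 1.799e+02 -1.000e-01  7.440e+01] [-1.4 -1.9  6.9] 0.0102 [-0.91  0.48  0.47  2.07 -0.34  0.67 -0.49]
[-32.96  19.31 -20.21] [ 0.1 -0.1 -2.8]
```

Call:
servo_tool([
  [0.5,0,0,-2,0,0,0],
  [0.5,0,0,-5,0,0,0],
  [0.5,0,0,-9,0,0,0],
  [0.5,0,0,-13,0,0,0],
  [0.5,0,0,-17,0,0,0],
  [0.5,0,0,-20,0,0,0],
  [0.5,-3,1.5,-20,0,0,0],
  [0.5,-7,4,-20,0,0,0],
  [0.5,-10,6,-20,0,0,-1],
  [0.5,-14,8,-20,0,0,-2.8],
])

```text
clock: 17.3
position: [0.4785, 0.0456, 0.3178]
tool_rot: [3.141, -0.001, 1.35]
force: [1.1, 1.0, -4.0]
grip_width: 0.01
finger_force: 59.6
```

Call:
servo_tool([
  [0.5,-4,2,0,0,0,0],
  [0.5,-8,4,0,0,0,0],
  [0.5,-12,6.5,0,0,0,0],
  [0.5,-15,8.5,0,0,0,0],
  [0.5,-18,10,0,0,0,0],
  [0.5,-18,10.2,0,0,0,0],
  [0.5,-18,10.2,0,0,0,0],
])

```text
clock: 18.0
position: [0.5378, -0.1522, 0.3173]
tool_rot: [3.141, -0.0, 1.347]
force: [0.9, -0.0, -3.3]
grip_width: 0.01
finger_force: 59.6
```

```bash
python3 go.py .5367 -.1666 .1202 77.2
```

```text
18.0 [ 0.5378 -0.1522  0.3173] [180.   -0.   77.2] [ 0.9 -0.  -3.3] 0.01 [-0.36  0.39  0.74  1.66 -0.28  1.2   0.22]
[-1.43  0.2  19.71] [ 0. -0. -0.]
```

Call:
servo_tool([
  [0.5,-1.4,0.2,0,0,0,0],
  [0.5,-1.4,0.2,4,0,0,0],
  [0.5,-1.4,0.2,8,0,0,0],
  [0.5,-1.4,0.2,11,0,0,0],
  [0.5,-1.4,0.2,11,0,0,0],
  [0.5,-1.4,0.2,11,0,0,0],
])

```text
clock: 18.6
position: [0.5371, -0.1655, 0.2079]
tool_rot: [3.141, 0.0, 1.349]
force: [0.3, 0.0, -2.7]
grip_width: 0.0105
finger_force: 59.6
```

```bash
python3 go.py .5367 -.1666 .1202 77.2; python3 look.py pics/y2.png
```

```text
18.6 [ 0.5371 -0.1655  0.2079] [180.    0.   77.3] [ 0.3  0.  -2.7] 0.0105 [-0.28  0.5   0.68  1.79 -0.38  0.97  0.33]
[-0.12 -0.02  8.77] [0.  0.  0.1]
```

View pics/y2.png

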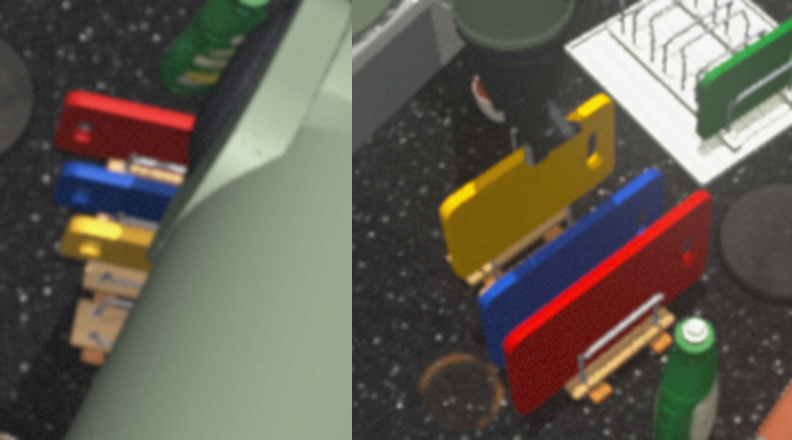

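Call:
servo_tool([
  [0.5,-0.1,0,2,0,0,0],
  [0.5,-0.1,0,4,0,0,0],
  [0.5,-0.1,0,5.5,0,0,0],
  [0.5,-0.1,0,6.5,0,0,0],
  [0.5,-0.1,0,7.5,0,0,0],
  [0.5,-0.1,0,8,0,0,0],
  [0.5,-0.1,0,8.4,0,0,0],
  [0.5,-0.1,0,8.5,0,0,0],
])

```text
clock: 19.5
position: [0.5368, -0.1666, 0.1217]
tool_rot: [3.141, -0.0, 1.348]
force: [0.5, -0.3, -3.1]
grip_width: 0.0103
finger_force: 59.5
```

Call:
servo_tool([
  [0.5,0,0,0.1,0,0,0],
  [0.5,0,0,0.2,0,0,0],
  [0.5,0,0,0.2,0,0,0],
])

```text
clock: 19.8
position: [0.5371, -0.1668, 0.1203]
tool_rot: [3.14, -0.0, 1.348]
force: [-0.4, 0.1, 4.3]
grip_width: 0.0102
finger_force: 60.5
```

Contact at the expected height; release.

Call:
servo_tool([
  [1.6,0,0,0,0,0,0],
  [2.5,0,0,0,0,0,0],
  [4,0,0,0,0,0,0],
  [4,0,0,0,0,0,0],
  [4,0,0,-2,0,0,0],
  [4,0,0,-5,0,0,0],
  [4,0,0,-9,0,0,0],
  [4,4,0,-12,0,0,0],
  [4,8,0,-12,0,0,0],
  [4,12,0,-12,0,0,0],
])

```text
clock: 20.8
position: [0.5637, -0.0482, 0.2407]
tool_rot: [3.14, -0.001, 1.348]
force: [0.0, -0.4, -0.4]
grip_width: 0.04
finger_force: 0.0
```

```bash
python3 go.py .5991 .1506 .21 74.4
```

```text
20.8 [ 0.5637 -0.0482  0.2407] [ 1.799e+02 -1.000e-01  7.720e+01] [ 0.  -0.4 -0.4] 0.04 [-0.51  0.47  0.7   1.75 -0.35  1.04  0.09]
[20.16 -0.94  3.09] [ 0.1 -0.1  2.8]
```

Call:
servo_tool([
  [4,4,0,0,0,0,0],
  [4,8,0,0,0,0,0],
  [4,12,0,0,0,0,0],
  [4,16,-0.5,0,0,0,2.8],
  [4,19,-0.9,1,0,0,2.8],
  [4,20.2,-0.9,3,0,0,2.8],
  [4,20.2,-0.9,3,0,0,2.8],
  [4,20.2,-0.9,3,0,0,2.8],
])

```text
clock: 21.6
position: [0.5989, 0.1484, 0.21]
tool_rot: [-3.141, 0.001, 1.299]
force: [-0.7, -1.1, 0.7]
grip_width: 0.0402
finger_force: 0.0
```

```bash
python3 go.py .5991 .1506 .105 74.4
```

```text
21.6 [0.5989 0.1484 0.21  ] [-1.80e+02  1.00e-01  7.44e+01] [-0.7 -1.1  0.7] 0.0402 [-0.77  0.6   0.67  1.64 -0.41  1.05 -0.25]
[ 0.23 -0.04 10.5 ] [-0.   0.1  0. ]
```

Call:
servo_tool([
  [4,0.2,0,3,0,0,0],
  [4,0.2,0,6,0,0,0],
  [4,0.2,0,8.5,0,0,0],
  [4,0.2,0,10.4,0,0,0],
  [4,0.2,0,10.4,0,0,0],
  [2,0.2,0,10.4,0,0,0],
  [0.5,0.2,0,10.4,0,0,0],
  [0.5,0.2,0,10.4,0,0,0],
  [0.5,0.2,0,10.4,0,0,0],
  [0.5,0.2,0,10.4,0,0,0],
])

```text
clock: 22.6
position: [0.6006, 0.1509, 0.1076]
tool_rot: [3.139, -0.001, 1.299]
force: [0.7, -1.6, 8.1]
grip_width: 0.0097
finger_force: 58.8
```

```bash
python3 go.py .4802 -.1537 .30 77.2
```

```text
22.6 [0.6006 0.1509 0.1076] [ 1.799e+02 -1.000e-01  7.440e+01] [ 0.7 -1.6  8.1] 0.0097 [-0.72  0.71  0.58  1.73 -0.5   0.85 -0.18]
[-32.55  -3.37 -19.29] [ 0.1 -0.1 -2.8]
```

Call:
servo_tool([
  [0.5,0,0,-2,0,0,0],
  [0.5,0,0,-5,0,0,0],
  [0.5,0,0,-9,0,0,0],
  [0.5,0,0,-13,0,0,0],
  [0.5,0,0,-17,0,0,0],
  [0.5,0,0,-20,0,0,0],
  [0.5,-3,-0.5,-20,0,0,0],
  [0.5,-7,-1,-20,0,0,0],
  [0.5,-11,-1.5,-20,0,0,-1],
  [0.5,-15,-3.4,-20,0,0,-2.8],
])

```text
clock: 23.6
position: [0.5263, 0.0139, 0.3065]
tool_rot: [3.14, -0.0, 1.348]
force: [0.6, 0.1, -1.7]
grip_width: 0.0101
finger_force: 59.2
```

Call:
servo_tool([
  [0.5,-4,0,0,0,0,0],
  [0.5,-8,0,0,0,0,0],
  [0.5,-12,0,0,0,0,0],
  [0.5,-15,0,0,0,0,0],
  [0.5,-17,0,0,0,0,0],
  [0.5,-17,0,0,0,0,0],
  [0.5,-17,0,0,0,0,0],
])

```text
clock: 24.3
position: [0.4889, -0.1501, 0.3064]
tool_rot: [3.141, -0.001, 1.347]
force: [0.7, 0.5, -1.7]
grip_width: 0.0098
finger_force: 59.2
```

```bash
python3 go.py .4802 -.1537 .1096 77.2
```

```text
24.3 [ 0.4889 -0.1501  0.3064] [179.9  -0.   77.2] [ 0.7  0.5 -1.7] 0.0098 [-0.44  0.31  0.81  1.79 -0.25  1.14  0.23]
[-0.56 -0.78 19.68] [ 0.1 -0.  -0. ]
```

Call:
servo_tool([
  [0.5,-0.6,-0.8,0,0,0,0],
  [0.5,-0.6,-0.8,4,0,0,0],
  [0.5,-0.6,-0.8,8,0,0,0],
  [0.5,-0.6,-0.8,11,0,0,0],
  [0.5,-0.6,-0.8,11,0,0,0],
  [0.5,-0.6,-0.8,11,0,0,0],
])

```text
clock: 24.9
position: [0.4799, -0.1539, 0.1967]
tool_rot: [3.142, 0.0, 1.348]
force: [0.3, 0.5, -2.4]
grip_width: 0.0097
finger_force: 59.2
```

```bash
python3 go.py .4802 -.1537 .1096 77.2; python3 look.py pics/g1.png
```

```text
24.9 [ 0.4799 -0.1539  0.1967] [180.    0.   77.3] [ 0.3  0.5 -2.4] 0.0097 [-0.35  0.43  0.73  1.95 -0.37  0.89  0.35]
[0.03 0.03 8.71] [0.  0.  0.1]
```

View pics/g1.png

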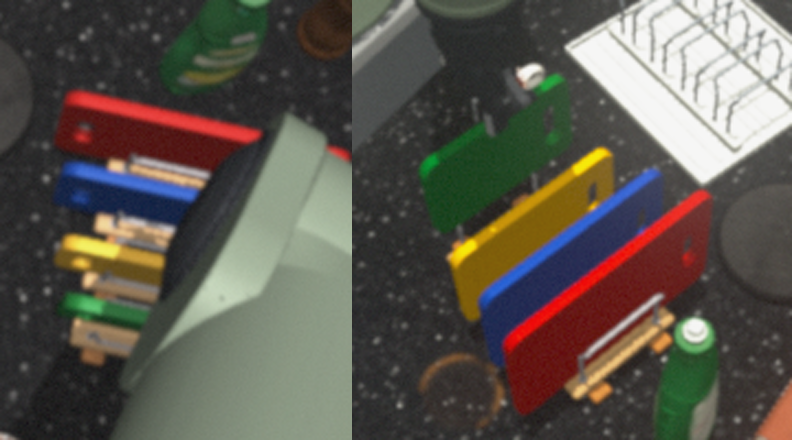

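All three placed boards are standing; green hangs above slot 4. Lower it.

Call:
servo_tool([
  [0.5,0,0,2,0,0,0],
  [0.5,0,0,4,0,0,0],
  [0.5,0,0,5.5,0,0,0],
  [0.5,0,0,6.5,0,0,0],
  [0.5,0,0,7.5,0,0,0],
  [0.5,0,0,8,0,0,0],
  [0.5,0,0,8.4,0,0,0],
  [0.5,0,0,8.5,0,0,0],
])

```text
clock: 25.8
position: [0.48, -0.1539, 0.1107]
tool_rot: [3.141, -0.0, 1.348]
force: [-0.0, -0.7, -1.9]
grip_width: 0.01
finger_force: 59.2
```

Call:
servo_tool([
  [0.5,0,0,0.1,0,0,0],
  [0.5,0,0,0.2,0,0,0],
  [0.5,0,0,0.2,0,0,0],
])

```text
clock: 26.1
position: [0.4808, -0.1543, 0.1095]
tool_rot: [3.139, -0.0, 1.348]
force: [-0.4, -0.4, 9.9]
grip_width: 0.0095
finger_force: 60.7
```

Call:
servo_tool([
  [1.6,0,0,0,0,0,0],
  [2.5,0,0,0,0,0,0],
  [4,0,0,0,0,0,0],
  [4,0,0,0,0,0,0],
  [4,0,0,-2,0,0,0],
  [4,0,0,-5,0,0,0],
  [4,0,0,-9,0,0,0],
  [4,4,0,-13,0,0,0],
  [4,8,0,-15,0,0,0],
  [4,12,0,-15,0,0,0],
])

```text
clock: 27.1
position: [0.5078, -0.0355, 0.2616]
tool_rot: [3.137, -0.002, 1.348]
force: [1.2, 0.1, -0.1]
grip_width: 0.0399
finger_force: 0.0
```

Call:
servo_tool([
  [4,4,0,0,0,0,0],
  [4,8,0,0,0,0,0],
  [4,12,0,0,0,0,0],
  [4,16,0,0,0,0,0],
  [4,20,0,0,0,0,0],
  [4,24,0,0,0,0,0],
  [4,26,0,0,0,0,0],
  [4,26,0,0,0,0,0],
  [4,26,0,0,0,0,0],
])

```text
clock: 28.0
position: [0.5636, 0.216, 0.2585]
tool_rot: [-3.141, 0.001, 1.348]
force: [0.8, -1.3, 0.2]
grip_width: 0.0399
finger_force: 0.0
```

```bash
python3 go.py; python3 look.py pics/end.png
```

```text
28.0 [0.5636 0.216  0.2585] [-1.80e+02  1.00e-01  7.72e+01] [ 0.8 -1.3  0.2] 0.0399 [-0.94  0.53  0.72  1.62 -0.38  1.13 -0.35]
```

View pics/end.png

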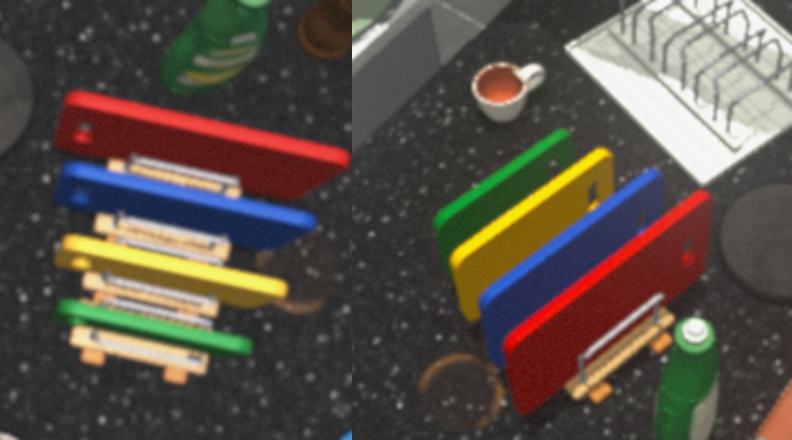

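```bash
python3 - <<'E'
from h import *
from workcell import bot
t=bot.grab_frame('top')
S=dict(red=(.6498,-.1923),blue=(.5933,-.1794),yellow=(.5367,-.1666),green=(.4802,-.1537))
for c in B:
    m=mask(t,c);k,lab,st,ce=cv2.connectedComponentsWithStats(m)
    o=max((i for i in range(1,k) if 300<ce[i][0]<460 and 140<ce[i][1]<290),key=lambda i:st[i][4])
    T=cv2.resize((lab==o).astype(np.uint8),None,fx=4,fy=4)
    def cost(v):
        im=np.zeros_like(T);cv2.fillConvexPoly(im,hull(t,corners(c,[S[c][0]+v[0]*.003,S[c][1]+v[1]*.003,np.radians(-12.8)+v[2]*.01,v[3]*.03],.024)),1)
        return np.count_nonzero(im!=T)
    r=minimize(cost,np.zeros(4),method='Nelder-Mead',options=dict(initial_simplex=np.vstack([np.zeros(4),np.eye(4)])))
    print(c,'dx,dy mm',(r.x[:2]*3).round(1),'lean',np.degrees(r.x[3]*.03).round(1))
E
```

```text
red dx,dy mm [ 5.5 -0.9] lean -1.5
blue dx,dy mm [8.2 0.1] lean -3.2
yellow dx,dy mm [ 2.8 -1.3] lean -1.4
green dx,dy mm [11.2  5.9] lean -5.4
```

```bash
python3 -c "
from workcell import bot
print(bot.job_done())"
```

```text
the job is handed in; nothing more can be done
None
```

I moved all four boards to the bamboo rack, red, blue, yellow and green from back to front, each standing on its slat and within about 6 mm of centred along its slot. I left the cup and bottle alone and handed the job in at about 28 s; no verdict was returned.

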